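# Clamp down the micromanipulator stand with the ratchet screw

### The job

The micromanipulator stand has been set in place with its foot under the bridge clamp, but the clamp's ratchet is still set to undo. Flip the ratchet's thumb lever over to the tightening side, then work the handle back and forth to run the screw down until it bears firmly on the foot: stop when the moving handle pushes back at its rubber grip with about 10 N (12 N at the most), then let go and back off. Do not shift the stand, and leave the things lying around where they are.

Things in the scene. Friction and masses are not known exactly. Their poses are not given: they have to be found in the camera images.
- clamp_axis (a point): Bridge clamp fixed on the baseplate: dark steel plate 120 x 140 mm on four upright 10 mm studs, vertical screw through its middle with ratchet wheel and handle. This point: on the screw axis at handle height (81 mm above the baseplate, 93 above the table). z up, x the way the handle points at handle 0, y left of that. Studs at x +-46, y +-56 mm, ending 11 mm above this point.
- wheel: Toothed steel ratchet wheel, 68 mm across, on the screw axis (its origin is on the axis, level with the baseplate). 18 teeth: the pawl catches every 0.35 rad, so up to that much of a working stroke is lost. Right-hand thread, 12 mm per turn: clockwise from above drives the screw down.
- handle_grip (a point): Middle of the handle's black rubber grip: level round bar 24 mm thick, 85 mm long, pointing straight out from the screw axis, 140 mm from the axis here (the grip runs from 98 to 182 mm). x outward along the handle, z up. 69 mm free below it to the baseplate; nothing above.
- handle (a joint): Swing of the handle about the screw axis, rad: positive = anticlockwise from above, -0.65 to 0.65 (there it meets the front studs), 0 = straight out; stays where left. Push at mid-grip while it moves: about 2 N idle, 4 N turning the free screw, then, once the screw bears on the foot, rising to 10 N within about 80 mm of grip travel. At rest friction takes up most of it: judge it moving.
- thumb_lever (a joint): Ratchet reversing lever, rad, riding on the handle's head and turning about the pawls' pin, 52 mm from the screw axis along the handle. Positive = clockwise from above. At -0.30 (stop) the ratchet undoes: anticlockwise swings turn the screw, clockwise run idle. At +0.30 (stop; from 0.2 on) it tightens: clockwise swings turn it, anticlockwise run idle. Stays where left; 3 N at the fin moves it.
- thumb_tab (a point): Middle of the thumb lever's upright steel fin: 34 mm long, 8 thick, 22 tall, its top 11 mm above this point; this point is 25 mm from the pawls' pin. x outward along the fin, away from the pin (along the handle when the joint reads 0); z up. To tighten, push it clockwise about the pin, that is to the right seen from the screw looking out along the handle.
- screw: The steel screw with its round pressure foot (42 mm wide) at the lower end beneath the bridge; it turns with the wheel and goes down. Origin on the screw axis. The gap left above the stand's foot, some 2 to 5 mm (2 to 4 strokes), differs each time and must be felt. A push of 10 N at the grip presses the foot with about 100 N; it keeps this when the handle is let go.
- stand: Loose micromanipulator stand (2 to 3.4 kg): grey metal foot 64 mm wide, 18 mm thick under the screw, joined to a base 120 x 120 mm behind the clamp with a column and manipulator head 218 mm tall. Origin: underside of the foot, about under the screw; the column is at its x = -140 mm, on the side away from the handle.
- objective: Brass microscope objective standing on the baseplate, 25 mm wide, 45 mm tall; a bystander.
- bottle: Glass bottle, 60 mm wide, 130 mm tall; a bystander.
- dish: Clear round dish with its lid on, 90 mm wide, 16 mm tall; a bystander.
- slide_box: Grey plastic slide box, 90 x 80 x 36 mm; a bystander.
- driver: Screwdriver, 170 mm long, lying on the baseplate; a bystander.
- adapter: Aluminium adapter ring or cap, 52 mm wide, 14 mm tall; a bystander.

How it is judged (in metres and radians):
On the way, in this order (a step that is already met when the one before it is completed fails the run):
1. the ratchet's thumb lever is flipped to the tightening side (value of joint thumb_lever above 0.18 rad), for 0.2 s.
2. the screw bears firmly on the stand's foot (contact force between screw and stand above 50 N), for 0.2 s.
At the end, for the whole second after the job is handed in: The thumb lever is on the tightening side (above 0.18 rad), the screw presses on the stand's foot with 50 to 160 N (a push of about 10 N at the grip gives about 100 N), the stand is at rest within 6 mm of where it stood, and the handle is at rest and let go (contact force between screw and stand between 50 and 160 N and value of joint thumb_lever above 0.18 rad and distance of stand from where it was at the start of the episode below 0.006 m and linear speed of stand below 0.01 m/s and velocity of joint handle between -0.05 and 0.05 rad/s); the robot touches nothing.
It fails at once if the screw is overtightened on the foot (over 160 N, more than about 12 N at the grip) (contact force between screw and stand above 160 N).
It fails at once if the stand is shifted by more than 10 mm (distance of stand from where it was at the start of the episode above 0.01 m).
It fails at once if a bystander is moved by more than 20 mm (distance of any of objective, bottle, dish, slide_box, driver, adapter from where it was at the start of the episode above 0.02 m).
It also fails if it takes over 72 s, if anything falls off the work surface, if the arm or the gripper's body presses on something with over 40 N, if the wrist force passes 120 N, or if a joint passes its speed limit or range.

### The arm

A 6-joint arm with a two-finger parallel gripper is mounted at the origin on the work surface. World frame = base frame: x ahead of the robot, y to its left, z up, the work surface at z = 0. Lengths are in mm, angles in rad, forces in N, time in s.
With the tool pointing down it reaches from about 275 to 750 mm from the base axis. Payload 10.2 kg.
Tool frame: the origin (TCP) lies between the finger pads; the fingertips stand 22 mm ahead of it and the grasp point (between the pads) lies 3 mm ahead of it (ctrl.nose_length is the distance from the TCP to the fingertips, in mm); y points along the fingers, z is the direction in which the jaws open and shut, and the axes are right-handed (so a half turn about y gives the same grasp; the last joint's range is limited). The gripper opens to 85 mm and grips with 20 to 120 N. Pads are 22 mm wide; open, the fingers measure 114 mm over their backs; the gripper's body (76 mm by 85 mm) begins 54 mm behind the grasp point. The pads swing forward as they close: fully open they stand 13 mm farther back than shut.
Start: joints at [-1.554, 0.313, 1.498, -0, 1.331, -0.223], TCP at [124.678, -509.987, 253.294] pointing down, gripper open.
Joint ranges: [-2.94, 2.94], [-0.97, 2.17], [0.19, 2.56], [-1.23, 4.37], [0.02, 3.11], [-2.88, 2.88]. Speed limits (rad/s): [2.39, 2.39, 3.01, 3.14, 3.14, 3.14].

### API

Orientations are given as a unit quaternion [w, x, y, z].
In Python, from rig import ctrl, eyes, models gives the robot as it stands.
- The arm moves only by the shell command python3 -m crank 'ROWS' [FORCE]. ROWS is JSON, a list of rows, each an object with "dp": the shift along the tool's x, y, z in mm, a list of three; "roll": the turn about the tool's y in rad; "gripper": the closure in counts, from 0 (fully open) to 255 (shut). A call has 1 to 10 rows; each row is the pose to reach, as a shift and turn from the pose commanded when the call began, along the tool's axes at that moment; what a row does not reach only later rows make up. A row lasts 1/12 s, in which the tool goes at most 41.7 mm and 7.16 degrees, less where a joint would pass 70% of its speed; a pose out of reach is approached as far as the arm can. A call with a gripper value outside its range is refused whole. The fingers move at their own pace and stop on an object; FORCE is the grip in N (left out, the last holds). Time passes only in rows, so rows that repeat a pose let the fingers close. It gives the time, the measured TCP pose, the force and the opening at its end, in the units of the state.
- ctrl.sense(): the state, without advancing time (a new reading comes with each control period).
- eyes.capture(name): name is "scene" or "top"; returns a dict with "color" (420x560x3 uint8, red, green, blue), "fx", "fy", "cx", "cy" (pixels), "R" (3x3) and "t" (3): a world point X has camera coordinates R X + t. Camera axes: x right, y down, z forward; pixel columns grow to the right and rows downward; lengths in mm; the calibration is good to about 2 mm. A picture is of the moment at which its call begins. There is no depth.
- ctrl.finish_job(): hands the job in, once; it reports no verdict.
Trained networks look in a picture, given as the dict that the camera call returned (one of the last four; its "shot" number tells which), for a name from the list of things; names that differ only in an ending like _2 or _b are one class to them, and where a whole thing is asked for, a point or a joint stands for the part that bears it (a point fixed in the world has none). Each returns a list of dicts, best first, with "confidence" (0 to 1); they miss things now and then, are a little off and sometimes report something else, mostly with a low value. They report only what shows in the picture. A call takes as long as a camera call.
- models.spot_in(picture, label): "extent" ([centre column, centre row, width, height] in pixels, round what is visible of it).
- models.spot_point(picture, label): "centre" ([column, row] in pixels: a listed point, or the origin of a listed thing).
The state is a dict: "time_s": time; "joints": joint angles; "dq": joint speeds; "tau": joint torques, N m; "eef_pos": TCP position; "ee_rot": TCP orientation; "force": force on the tool from outside, world axes, zero at the start; "wrist_torque": the same for the moment, N m; "grip_width": opening from 0.0 (shut) to 1.0 (fully open).
Only numpy, scipy, OpenCV 4.12 (cv2) and the standard library are available. Lean on these libraries where they do the work, as an engineer would, in place of code of your own. Each camera call takes 0.05 s, during which the arm holds its last target. There are 200 camera calls.

## Working session

There is one attempt and no reset: what is moved stays moved. The work goes in short steps, Python scripts to look and compute and a shell command to move; the robot and the scene stay as the last step left them, time stands still between calls to the robot, and variables do not carry over. Pictures are saved under pics/ and viewed, about 8 in all and at most 12, crops included, and the job is handed in when it is done.

```bash
ls; mkdir -p pics; cat > h.py <<'E'
import numpy as np, cv2
from rig import ctrl, eyes, models
def ray(p,px):
    d=np.linalg.inv(p['R'])@np.array([(px[0]-p['cx'])/p['fx'],(px[1]-p['cy'])/p['fy'],1]);o=-np.array(p['R']).T@np.array(p['t']);return o,d/np.linalg.norm(d)
def atz(p,px,z):
    o,d=ray(p,px);return o+d*(z-o[2])/d[2]
def tri(rs):
    A=sum(np.eye(3)-np.outer(d,d) for o,d in rs);b=sum((np.eye(3)-np.outer(d,d))@o for o,d in rs);return np.linalg.solve(A,b)
def proj(p,X):
    c=np.array(p['R'])@X+p['t'];return c[0]/c[2]*p['fx']+p['cx'],c[1]/c[2]*p['fy']+p['cy']
def save(p,n): cv2.imwrite('pics/'+n,p['color'][:,:,::-1])
E
python3 - <<'E'
from h import *
np.set_printoptions(precision=1,suppress=True)
s=ctrl.sense();print(s['eef_pos'],s['ee_rot'],s['force'],s['time_s'],ctrl.nose_length)
P={n:eyes.capture(n) for n in('scene','top')}
for n in P: save(P[n],n+'0.png'); print(n,ray(P[n],(280,210)))
for l in ['clamp_axis','wheel','handle_grip','thumb_tab','stand','objective','bottle','dish','slide_box','driver','adapter']:
    rs=[]
    for n in P:
        r=models.spot_point(P[n],l)
        if r: print(l,n,np.array(r[0]['centre']),round(r[0]['confidence'],2),atz(P[n],r[0]['centre'],93)); rs.append(ray(P[n],r[0]['centre']))
    if len(rs)==2: print('   tri',tri(rs))
E
```

```text
pics
[ 124.7 -509.7  252.7] [ 0.1 -0.1  0.7 -0.7] [-0.8 -1.1 -0.1] 0.0 22.0
scene (array([872.2, 364.2, 765.7]), array([-0.4, -0.5, -0.8]))
top (array([ 402.6,  -38.2, 1084.7]), array([ 0.2,  0. , -1. ]))
clamp_axis scene [296.  235.6] 0.57 [581.2  40.1  93. ]
clamp_axis top [240. 226.] 0.66 [577.3  40.   93. ]
   tri [578.9  39.4  89.4]
wheel scene [297.8 257.3] 0.96 [608.9  79.2  93. ]
wheel top [240.1 232.9] 0.96 [563.6  38.8  93. ]
   tri [577.   44.9  11.7]
handle_grip scene [245.4 198.6] 0.84 [606.  -93.8  93. ]
handle_grip top [306.2 216.9] 0.88 [603.9 -89.1  93. ]
   tri [605.3 -90.6  94.9]
thumb_tab scene [267.  203.9] 0.85 [579.3 -55.6  93. ]
thumb_tab top [275.4 214.6] 0.73 [604.6 -28.1  93. ]
   tri [596.8 -29.1 134.4]
stand scene [208.7 174.6] 0.31 [ 630.6 -195.9   93. ]
objective scene [393.1 266.3] 0.71 [483.6 200.7  93. ]
objective top [171.1 297. ] 0.68 [431.5 160.9  93. ]
   tri [433.6 178.9   5.7]
bottle scene [287.5 406. ] 0.74 [782.9 267.   93. ]
bottle top [154.8 143.1] 0.65 [737.3 226.4  93. ]
   tri [770.1 252.6  -4.8]
dish scene [204.4 288.4] 0.83 [779.4  26.5  93. ]
dish top [270.3 144.8] 0.64 [748.7  -8.6  93. ]
   tri [770.8  -6.3  28.4]
slide_box scene [296.5 255.8] 0.34 [608.8  75.3  93. ]
slide_box top [383. 165.] 0.96 [ 720.4 -238.4   93. ]
   tri [649.8 -77.2 122.9]
driver scene [275.2 150.6] 0.7 [ 474.5 -164.5   93. ]
driver top [365.  312.9] 0.97 [ 425.1 -210.1   93. ]
   tri [ 427.8 -224.5   15.3]
adapter scene [212.5 170.9] 0.84 [ 618.4 -199.9   93. ]
adapter top [394.8 232.3] 0.58 [ 584.1 -264.3   93. ]
   tri [ 592.6 -276.9   10.4]
```

View pics/scene0.png

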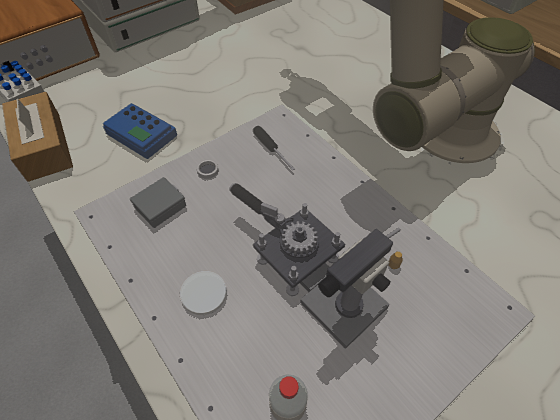

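View pics/top0.png

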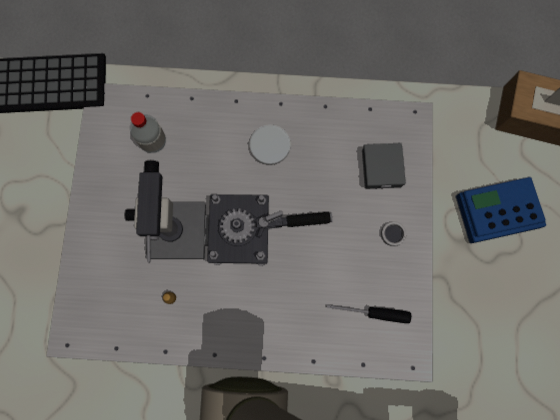

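```bash
python3 - <<'E'
from h import *
from scipy.spatial.transform import Rotation as R
np.set_printoptions(precision=3,suppress=True)
s=ctrl.sense();q=s['ee_rot'];print(R.from_quat([q[1],q[2],q[3],q[0]]).as_matrix(),s['joints'])
E
```

```text
[[-0.971 -0.     0.238]
 [-0.238  0.    -0.971]
 [ 0.    -1.    -0.   ]] [-1.554  0.313  1.498 -0.     1.331 -0.223]
```

Overhead, the clamp wheel is at about (238,226) px, the grip at (307,218), the fin near (272,217), and the stand is left of the plate. The handle points roughly to world −y. I'll zoom in on the head for the fin and stud geometry.

```bash
python3 - <<'E'
from h import *
a=cv2.imread('pics/scene0.png')[170:300,220:360];b=cv2.imread('pics/top0.png')[180:280,195:345]
a=cv2.resize(a,None,fx=4,fy=4,interpolation=3)[:400,:];b=cv2.resize(b,None,fx=4,fy=4,interpolation=3)
a=cv2.resize(cv2.imread('pics/scene0.png')[175:275,222:322],None,fx=4,fy=4,interpolation=3)
b=cv2.resize(cv2.imread('pics/top0.png')[180:280,235:335],None,fx=4,fy=4,interpolation=3)
cv2.imwrite('pics/z0.png',np.hstack([a,b]))
E
```

```text
(no output)
```

View pics/z0.png

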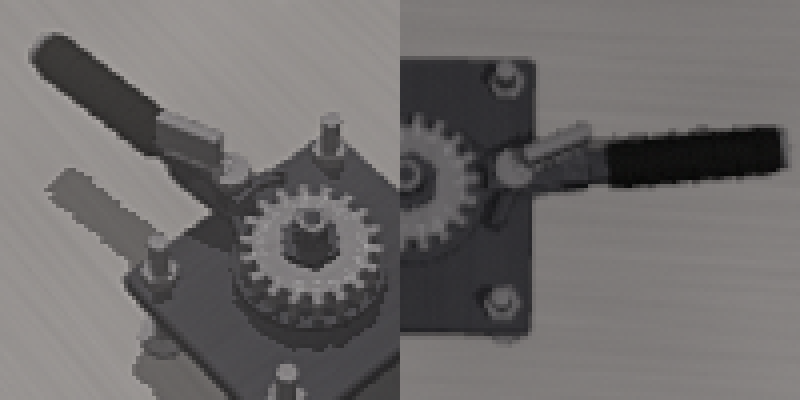

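```bash
python3 - <<'E'
from h import *
np.set_printoptions(precision=1,suppress=True)
S=eyes.capture('scene');T=eyes.capture('top')
print('fin',tri([ray(S,(269.5,210.5)),ray(T,(274.5,216))]))
print('finz', [atz(T,(274.5,216),z) for z in(110,120,130)],[atz(S,(269.5,210.5),z) for z in(110,120,130)])
print('pin',tri([ray(S,(280.5,217)),ray(T,(263,221))]))
print('studs',atz(T,(261.3,199.5),104),atz(T,(261,254.5),104),atz(S,(304.7,205),104),atz(S,(261.5,235.5),104))
print('griptip',atz(T,(331,217),93),'gripstart',atz(T,(287.5,220),93))
E
```

```text
fin [596.1 -25.9 116.6]
finz [array([598.3, -26.7, 110. ]), array([596.3, -26.8, 120. ]), array([594.3, -26.9, 130. ])] [array([592.6, -28.9, 110. ]), array([596.8, -22.9, 120. ]), array([601.1, -16.9, 130. ])]
pin [586.1  -4.2 110.3]
studs [630.9   1.4 104. ] [522.4  -5.5 104. ] [526.4  -0.2 104. ] [637.4   5.  104. ]
griptip [ 606.8 -138.    93. ] gripstart [595.3 -52.6  93. ]
```

Handle world bearing comes out at about 0.165 rad from −y, with the axis near (576,46) and the fin near (597,−27,117). Next, approach from the fin's +x side.

```bash
python3 -m crank '[{"dp":[-307,0,-173],"roll":-0.75,"gripper":255},{"dp":[-307,0,-173],"roll":-0.75,"gripper":255},{"dp":[-307,0,-173],"roll":-0.75,"gripper":255},{"dp":[-307,0,-173],"roll":-0.75,"gripper":255},{"dp":[-307,0,-173],"roll":-0.75,"gripper":255},{"dp":[-307,0,-173],"roll":-0.75,"gripper":255},{"dp":[-307,0,-173],"roll":-0.75,"gripper":255},{"dp":[-307,0,-173],"roll":-0.75,"gripper":255},{"dp":[-307,0,-173],"roll":-0.75,"gripper":255},{"dp":[-307,0,-173],"roll":-0.75,"gripper":255}]'
cat >> h.py <<'E'
from scipy.spatial.transform import Rotation as Ro
AX=np.array([576.,46.])
def st():
    s=ctrl.sense();q=s['ee_rot'];M=Ro.from_quat([q[1],q[2],q[3],q[0]]).as_matrix()
    za=np.arctan2(M[1,2],M[0,2]);return s,M,np.array(s['eef_pos']),za
def to(r,lat,z,a,za1):
    """rows target: radial r along handle bearing a, lateral lat, tool z-axis bearing za1"""
    s,M,p,za=st();u=np.array([np.sin(a),-np.cos(a)]);v=np.array([np.cos(a),np.sin(a)])
    g=np.r_[AX+r*u+lat*v,z];print('pos',p.round(1),'za',round(za,3),'goal',g.round(1),'dp',(M.T@(g-p)).round(1),'roll',round(za-za1,3),'force',np.round(s['force'],1),'t',s['time_s'])
E
python3 -c "
from h import *
to(82,50,253,.165,.165)"
```

```text
time_s: 2.13
eef_pos: [383.9, -266.4, 253.4]
ee_rot: [-0.338, 0.337, -0.621, 0.622]
force: [-0.9, -0.3, 0.4]
grip_width: 0.002
pos [ 383.9 -266.4  253.4] za -0.576 goal [638.8 -26.7 253. ] dp [-339.9    0.7   83. ] roll -0.741 force [-0.9 -0.3  0.4] t 2.1333
```

```bash
python3 -m crank '[{"dp":[-340,0,83],"roll":-0.74,"gripper":255},{"dp":[-340,0,83],"roll":-0.74,"gripper":255},{"dp":[-340,0,83],"roll":-0.74,"gripper":255},{"dp":[-340,0,83],"roll":-0.74,"gripper":255},{"dp":[-340,0,83],"roll":-0.74,"gripper":255},{"dp":[-340,0,83],"roll":-0.74,"gripper":255},{"dp":[-340,0,83],"roll":-0.74,"gripper":255},{"dp":[-340,0,83],"roll":-0.74,"gripper":255},{"dp":[-340,0,83],"roll":-0.74,"gripper":255},{"dp":[-340,0,83],"roll":-0.74,"gripper":255}]'
python3 -m crank '[{"dp":[0,40,0],"roll":0,"gripper":255},{"dp":[0,80,0],"roll":0,"gripper":255},{"dp":[0,105,0],"roll":0,"gripper":255},{"dp":[0,118,0],"roll":0,"gripper":255},{"dp":[0,118,0],"roll":0,"gripper":255},{"dp":[0,118,0],"roll":0,"gripper":255}]'
python3 - <<'E'
from h import *
to(82,25,135,.165,.165)
S=eyes.capture('scene');T=eyes.capture('top')
a=cv2.resize(S['color'][150:270,212:312,::-1],None,fx=4,fy=4,interpolation=3)
b=cv2.resize(T['color'][160:280,235:335,::-1],None,fx=4,fy=4,interpolation=3)
cv2.imwrite('pics/z1.png',np.hstack([a,b]))
E
```

```text
time_s: 2.97
eef_pos: [639.4, -28.3, 252.2]
ee_rot: [0.539, -0.539, 0.458, -0.458]
force: [-0.5, 0.3, -0.5]
grip_width: -0.001
time_s: 3.47
eef_pos: [637.5, -31.5, 135.6]
ee_rot: [-0.538, 0.538, -0.459, 0.459]
force: [0.0, 0.4, -0.2]
grip_width: -0.004
pos [637.5 -31.5 135.6] za 0.158 goal [614.1 -30.8 135. ] dp [ -4.4   0.6 -23. ] roll -0.007 force [ 0.   0.4 -0.2] t 3.4667
```

View pics/z1.png

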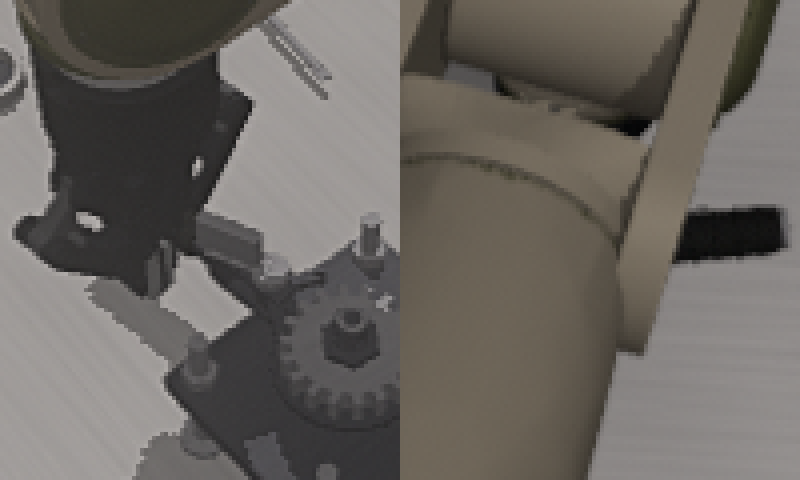

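Closed fingertips (about 155,280 in the crop) stand on the +x side of the fin (230,235), clear of it. Now I'll push in −tool z.

```bash
python3 -m crank '[{"dp":[-2,0,-6],"roll":0,"gripper":255},{"dp":[-2,0,-12],"roll":0,"gripper":255},{"dp":[-2,0,-16],"roll":0,"gripper":255},{"dp":[-2,0,-20],"roll":0,"gripper":255}]'
python3 -m crank '[{"dp":[0,0,-4],"roll":0,"gripper":255},{"dp":[0,0,-8],"roll":0,"gripper":255},{"dp":[0,0,-11],"roll":0,"gripper":255},{"dp":[0,0,-14],"roll":0,"gripper":255}]'
python3 -m crank '[{"dp":[0,0,-2],"roll":0,"gripper":255},{"dp":[0,0,-4],"roll":0,"gripper":255},{"dp":[0,0,-6],"roll":0,"gripper":255}]'
python3 - <<'E'
from h import *
to(82,0,135,.165,.165)
S=eyes.capture('scene')
cv2.imwrite('pics/z2.png',cv2.resize(S['color'][150:270,212:332,::-1],None,fx=4,fy=4,interpolation=3))
for l in('handle_grip','thumb_tab'):
  r=models.spot_point(S,l)
  if r:print(l,r[0],atz(S,r[0]['centre'],93),atz(S,r[0]['centre'],117))
E
```

```text
time_s: 3.9
eef_pos: [617.4, -31.7, 135.9]
ee_rot: [0.538, -0.538, 0.458, -0.459]
force: [2.4, -1.8, 0.3]
grip_width: 0.001
time_s: 4.23
eef_pos: [604.0, -34.1, 135.6]
ee_rot: [0.538, -0.538, 0.458, -0.459]
force: [4.4, -1.9, 0.4]
grip_width: -0.001
time_s: 4.48
eef_pos: [598.0, -34.7, 135.5]
ee_rot: [0.538, -0.538, 0.459, -0.459]
force: [3.5, -0.9, 1.3]
grip_width: 0.001
pos [598.  -34.7 135.5] za 0.159 goal [589.5 -34.9 135. ] dp [-1.2  0.5 -8.5] roll -0.006 force [ 3.5 -0.9  1.3] t 4.4833
handle_grip {'centre': [246.4, 197.8], 'confidence': 0.6} [603.22345968 -94.25019273  93.        ] [612.81914501 -77.89306489 117.        ]
thumb_tab {'centre': [276.2, 198.9], 'confidence': 0.53} [556.65178322 -54.24147655  93.        ] [567.90901772 -39.31174953 117.        ]
```

View pics/z2.png

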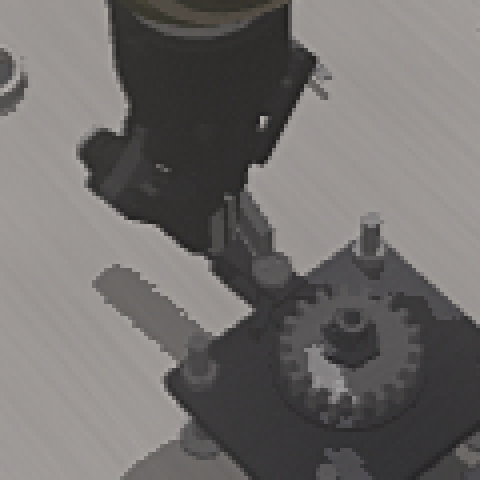

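The fin has swung over, now at about (255,220) in the crop, and the handle hasn't moved. I'll push a bit further so the stop is surely reached; a force rise will show it.

```bash
for i in 1 2 3 ; do python3 -m crank '[{"dp":[0,0,-1.5],"roll":0,"gripper":255},{"dp":[0,0,-3],"roll":0,"gripper":255}]' | egrep 'pos|force'; done
python3 -c "
from h import *
to(82,0,135,.165,.165)"
```

```text
eef_pos: [595.0, -35.0, 135.2]
force: [3.2, 0.9, 1.4]
eef_pos: [591.9, -35.4, 135.2]
force: [4.1, 1.7, 0.7]
eef_pos: [588.9, -36.0, 135.1]
force: [3.0, 1.9, 0.6]
pos [588.9 -36.  135.1] za 0.159 goal [589.5 -34.9 135. ] dp [-1.   0.1  0.8] roll -0.006 force [3.  1.9 0.6] t 5.1333
```

```bash
for i in 1 2 3 4; do python3 -m crank '[{"dp":[0,0,-1.5],"roll":0,"gripper":255},{"dp":[0,0,-3],"roll":0,"gripper":255}]' | egrep 'pos|force'; done
python3 - <<'E'
from h import *
to(82,0,135,.165,.165)
S=eyes.capture('scene')
cv2.imwrite('pics/z3.png',cv2.resize(S['color'][150:270,212:332,::-1],None,fx=4,fy=4,interpolation=3))
E
```

```text
eef_pos: [585.9, -36.6, 135.2]
force: [5.5, 1.1, -1.4]
eef_pos: [583.4, -37.1, 135.3]
force: [6.7, 1.5, -1.3]
eef_pos: [580.6, -37.6, 135.4]
force: [5.6, 1.3, -0.6]
eef_pos: [577.7, -38.1, 135.5]
force: [6.4, 2.9, -0.8]
pos [577.7 -38.1 135.5] za 0.159 goal [589.5 -34.9 135. ] dp [-1.3  0.5 12.2] roll -0.006 force [ 6.4  2.9 -0.8] t 5.8
```

View pics/z3.png

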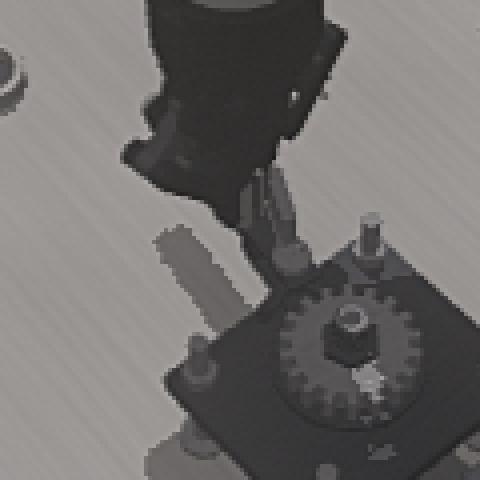

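The handle itself has now moved clockwise, so the lever is on its stop. Retreat up, open to about 45 mm, and measure the handle.

```bash
python3 -m crank '[{"dp":[0,0,15],"roll":0,"gripper":255},{"dp":[0,0,28],"roll":0,"gripper":255},{"dp":[0,-35,28],"roll":0,"gripper":255},{"dp":[0,-70,28],"roll":0,"gripper":255},{"dp":[30,-80,28],"roll":0,"gripper":110},{"dp":[60,-80,28],"roll":0,"gripper":110},{"dp":[60,-80,28],"roll":0,"gripper":110},{"dp":[60,-80,28],"roll":0,"gripper":110}]'
python3 - <<'E'
from h import *
np.set_printoptions(precision=1,suppress=True)
to(140,0,175,.05,.05)
S=eyes.capture('scene')
cv2.imwrite('pics/z4.png',cv2.resize(S['color'][140:270,202:342,::-1],None,fx=4,fy=4,interpolation=3))
T=eyes.capture('top')
for n,p in(('S',S),('T',T)):
 for l in('handle_grip','thumb_tab'):
  r=models.spot_point(p,l)
  if r:
   g=atz(p,r[0]['centre'],93 if l[0]=='h' else 117);d=g[:2]-AX;print(n,l,r[0],g,'ang',np.arctan2(d[0],-d[1]),np.hypot(*d))
E
```

```text
time_s: 6.52
eef_pos: [613.7, -94.1, 214.6]
ee_rot: [-0.537, 0.538, -0.46, 0.459]
force: [-0.2, -0.7, 0.1]
grip_width: 0.556
pos [613.7 -94.1 214.6] za 0.157 goal [583.  -93.8 175. ] dp [ -5.   39.7 -30.2] roll 0.107 force [-0.2 -0.7  0.1] t 6.5167
S handle_grip {'centre': [258.2, 191.6], 'confidence': 0.96} [574.4 -92.5  93. ] ang -0.011424928088400628 138.53286456539976
S thumb_tab {'centre': [277.7, 197.9], 'confidence': 0.61} [564.  -39.5 117. ] ang -0.1391151000277849 86.30442965895993
T handle_grip {'centre': [270.0, 143.6], 'confidence': 0.7} [751.2  -7.8  93. ] ang 1.2728154448404434 183.2588033091654
```

View pics/z4.png

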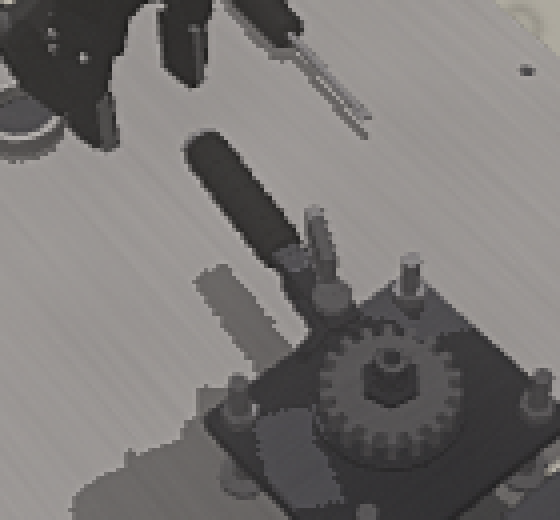

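The fin is now on the clockwise side of the handle, at about (318,245) in the crop against the handle line at (285,265). The handle bearing is about −0.01. I'll straddle the grip.

```bash
python3 -c "
from h import *
to(140,0,98,-.01,-.01)"
```

```text
pos [614.2 -92.1 215.2] za 0.16 goal [574.6 -94.   98. ] dp [ -4.4 117.2 -39.4] roll 0.17 force [0.2 0.5 0.3] t 6.8167
```

```bash
python3 -m crank '[{"dp":[-4.4,0,-39.4],"roll":0.12,"gripper":110},{"dp":[-4.4,0,-39.4],"roll":0.17,"gripper":110},{"dp":[-4.4,0,-39.4],"roll":0.17,"gripper":110},{"dp":[-4.4,40,-39.4],"roll":0.17,"gripper":110},{"dp":[-4.4,75,-39.4],"roll":0.17,"gripper":110},{"dp":[-4.4,100,-39.4],"roll":0.17,"gripper":110},{"dp":[-4.4,117,-39.4],"roll":0.17,"gripper":110},{"dp":[-4.4,117,-39.4],"roll":0.17,"gripper":110}]'
python3 - <<'E'
from h import *
to(140,0,98,-.01,-.01)
S=eyes.capture('scene')
cv2.imwrite('pics/z5.png',cv2.resize(S['color'][120:250,182:322,::-1],None,fx=4,fy=4,interpolation=3))
E
```

```text
time_s: 7.48
eef_pos: [574.3, -94.1, 95.2]
ee_rot: [0.497, -0.498, 0.504, -0.501]
force: [-0.6, 0.3, 0.6]
grip_width: 0.571
pos [574.3 -94.1  95.2] za -0.009 goal [574.6 -94.   98. ] dp [-0.1 -2.8  0.3] roll 0.001 force [-0.6  0.3  0.6] t 7.4833
```

View pics/z5.png

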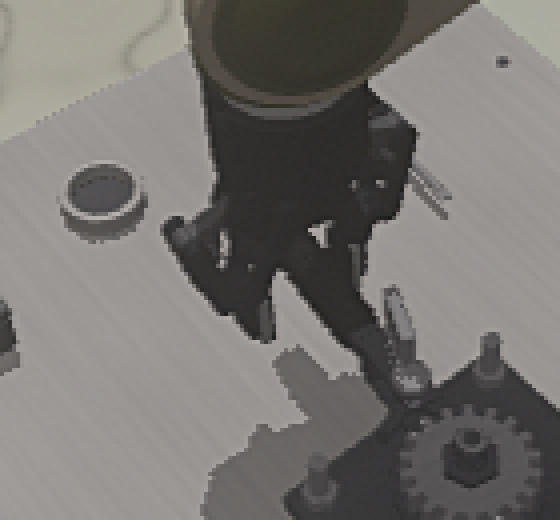

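```bash
python3 -m crank '[{"dp":[-0.7,0,14],"roll":-0.1,"gripper":150},{"dp":[-2.8,0,27.8],"roll":-0.2,"gripper":150},{"dp":[-6.3,0,41.4],"roll":-0.3,"gripper":150},{"dp":[-11,0,54.5],"roll":-0.4,"gripper":150},{"dp":[-17,0,67],"roll":-0.5,"gripper":150},{"dp":[-24.5,0,79],"roll":-0.6,"gripper":150},{"dp":[-24.5,0,79],"roll":-0.6,"gripper":150}]'
python3 -c "
from h import *
to(140,0,98,.59,.59)"
```

```text
time_s: 8.12
eef_pos: [656.4, -70.2, 100.3]
ee_rot: [0.625, -0.624, 0.33, -0.333]
force: [-0.6, 0.0, 0.1]
grip_width: 0.413
pos [656.4 -70.2 100.3] za 0.595 goal [653.9 -70.3  98. ] dp [-1.3  2.3 -2.2] roll 0.005 force [-0.6  0.   0.1] t 8.1167
```

```bash
cat >> h.py <<'E'
def f():
    s,M,p,za=st();d=p[:2]-AX
    print('t',round(s['time_s'],2),'bearing',round(np.arctan2(d[0],-d[1]),3),'r',round(np.hypot(*d),1),'z',round(p[2],1),'za',round(za,3),'Ftool',(M.T@np.array(s['force'])).round(1))
E
python3 -m crank '[{"dp":[-0.2,0,-8.4],"roll":0.06,"gripper":150},{"dp":[-1,0,-16.8],"roll":0.12,"gripper":150},{"dp":[-2.3,0,-25.1],"roll":0.18,"gripper":150},{"dp":[-4,0,-33.3],"roll":0.24,"gripper":150},{"dp":[-6.3,0,-41.4],"roll":0.3,"gripper":150}]' >/dev/null; python3 -c "
from h import *
f()"
python3 -m crank '[{"dp":[-0.2,0,-8.4],"roll":0.06,"gripper":150},{"dp":[-1,0,-16.8],"roll":0.12,"gripper":150},{"dp":[-2.3,0,-25.1],"roll":0.18,"gripper":150},{"dp":[-4,0,-33.3],"roll":0.24,"gripper":150},{"dp":[-6.3,0,-41.4],"roll":0.3,"gripper":150}]' >/dev/null; python3 -c "
from h import *
f()"
```

```text
t 8.53 bearing 0.29 r 141.0 z 100.0 za 0.283 Ftool [-1.   0.7  2.2]
t 8.95 bearing -0.006 r 140.7 z 100.0 za -0.017 Ftool [-2.7  1.3  3. ]
```

```bash
for i in 1 2 3; do python3 -m crank '[{"dp":[-0.2,0,-8.4],"roll":0.06,"gripper":150},{"dp":[-0.9,0,-15.4],"roll":0.11,"gripper":150},{"dp":[-2,0,-23.4],"roll":0.168,"gripper":150}]' >/dev/null; python3 -c "
from h import *
f()"; done
```

```text
t 9.2 bearing -0.171 r 140.6 z 100.1 za -0.184 Ftool [-2.9  0.4  3.9]
t 9.45 bearing -0.337 r 140.5 z 100.1 za -0.352 Ftool [-3.1  0.5  4. ]
t 9.7 bearing -0.504 r 140.4 z 100.1 za -0.52 Ftool [-2.   0.9  3.1]
```

Still turning free at about 4 N. Idle back, then the second stroke.

```bash
for i in 1 2; do python3 -m crank '[{"dp":[-0.7,0,14],"roll":-0.1,"gripper":150},{"dp":[-2.8,0,27.8],"roll":-0.2,"gripper":150},{"dp":[-6.3,0,41.4],"roll":-0.3,"gripper":150},{"dp":[-11,0,54.5],"roll":-0.4,"gripper":150},{"dp":[-17,0,67],"roll":-0.5,"gripper":150},{"dp":[-20.6,0,73],"roll":-0.55,"gripper":150}]'>/dev/null; python3 -c "
from h import *
f()"; done
for i in 1 2; do python3 -m crank '[{"dp":[-0.2,0,-8.4],"roll":0.06,"gripper":150},{"dp":[-0.9,0,-15.4],"roll":0.11,"gripper":150},{"dp":[-2,0,-23.4],"roll":0.168,"gripper":150}]' >/dev/null; python3 -c "
from h import *
f()"; done
```

```text
t 10.2 bearing 0.044 r 141.1 z 99.8 za 0.037 Ftool [ 0.6 -1.5 -2.6]
t 10.7 bearing 0.588 r 141.3 z 99.8 za 0.588 Ftool [ 1.6  0.  -2.1]
t 10.95 bearing 0.417 r 140.7 z 99.8 za 0.412 Ftool [-0.5  0.2  2.3]
t 11.2 bearing 0.249 r 140.8 z 100.0 za 0.244 Ftool [-1.8 -0.3  1.5]
```

```bash
for i in 1 2 3 4; do python3 -m crank '[{"dp":[-0.1,0,-4.2],"roll":0.03,"gripper":150},{"dp":[-0.2,0,-8.4],"roll":0.06,"gripper":150},{"dp":[-0.6,0,-12.6],"roll":0.09,"gripper":150}]' >/dev/null; python3 -c "
from h import *
f()"; done
```

```text
t 11.45 bearing 0.161 r 140.7 z 100.1 za 0.155 Ftool [-1.2  1.7  3.2]
t 11.7 bearing 0.073 r 140.5 z 100.0 za 0.065 Ftool [-1.7  1.7  3.9]
t 11.95 bearing -0.017 r 140.5 z 100.0 za -0.025 Ftool [-2.   0.8  2.9]
t 12.2 bearing -0.106 r 140.4 z 100.1 za -0.115 Ftool [-2.1  0.7  4. ]
```

```bash
for i in 1 2 3 4; do python3 -m crank '[{"dp":[-0.1,0,-4.2],"roll":0.03,"gripper":150},{"dp":[-0.2,0,-8.4],"roll":0.06,"gripper":150},{"dp":[-0.6,0,-12.6],"roll":0.09,"gripper":150}]' >/dev/null; python3 -c "
from h import *
f()"; done
```

```text
t 12.45 bearing -0.196 r 140.4 z 100.1 za -0.205 Ftool [-2.3  1.1  2.9]
t 12.7 bearing -0.285 r 140.4 z 100.1 za -0.295 Ftool [-2.3  1.1  3.5]
t 12.95 bearing -0.374 r 140.3 z 100.1 za -0.385 Ftool [-3.   1.3  3. ]
t 13.2 bearing -0.464 r 140.2 z 100.1 za -0.475 Ftool [-2.2  0.3  4.1]
```

Still free. Third stroke.

```bash
for i in 1 2; do python3 -m crank '[{"dp":[-0.7,0,14],"roll":-0.1,"gripper":150},{"dp":[-2.8,0,27.8],"roll":-0.2,"gripper":150},{"dp":[-6.3,0,41.4],"roll":-0.3,"gripper":150},{"dp":[-11,0,54.5],"roll":-0.4,"gripper":150},{"dp":[-17,0,67],"roll":-0.5,"gripper":150},{"dp":[-19,0,70],"roll":-0.525,"gripper":150}]'>/dev/null; python3 -c "
from h import *
f()"; done
for i in 1 2 3 4 5 6; do python3 -m crank '[{"dp":[-0.1,0,-4.2],"roll":0.03,"gripper":150},{"dp":[-0.2,0,-8.4],"roll":0.06,"gripper":150},{"dp":[-0.6,0,-12.6],"roll":0.09,"gripper":150}]' >/dev/null; python3 -c "
from h import *
f()"; done
```

```text
t 13.7 bearing 0.062 r 140.7 z 99.7 za 0.056 Ftool [ 0.3 -1.  -2.7]
t 14.2 bearing 0.583 r 140.0 z 99.3 za 0.58 Ftool [ 0.8 -0.3 -1.8]
t 14.45 bearing 0.484 r 139.5 z 99.0 za 0.483 Ftool [0.6 1.5 2.6]
t 14.7 bearing 0.393 r 139.4 z 99.1 za 0.393 Ftool [-0.6  0.1  1.8]
t 14.95 bearing 0.302 r 139.5 z 99.1 za 0.303 Ftool [-1.2  0.9  1.8]
t 15.2 bearing 0.214 r 139.4 z 99.1 za 0.213 Ftool [-2.2  1.8  4.1]
t 15.45 bearing 0.124 r 139.4 z 99.2 za 0.123 Ftool [-2.8  0.1  3.2]
t 15.7 bearing 0.034 r 139.4 z 99.2 za 0.033 Ftool [-2.2  0.1  3.6]
```

```bash
for i in 1 2 3 4 5 6; do python3 -m crank '[{"dp":[-0.1,0,-4.2],"roll":0.03,"gripper":150},{"dp":[-0.2,0,-8.4],"roll":0.06,"gripper":150},{"dp":[-0.6,0,-12.6],"roll":0.09,"gripper":150}]' >/dev/null; python3 -c "
from h import *
f()"; done
```

```text
t 15.95 bearing -0.057 r 139.5 z 99.2 za -0.057 Ftool [-2.5  0.5  2.8]
t 16.2 bearing -0.146 r 139.6 z 99.3 za -0.147 Ftool [-2.2  0.5  3.5]
t 16.45 bearing -0.236 r 139.7 z 99.4 za -0.237 Ftool [-2.7  1.4  3.9]
t 16.7 bearing -0.326 r 139.8 z 99.3 za -0.327 Ftool [-1.8  1.   1.9]
t 16.95 bearing -0.415 r 139.9 z 99.4 za -0.417 Ftool [-2.4  1.1  2.8]
t 17.2 bearing -0.504 r 139.9 z 99.4 za -0.507 Ftool [-1.6  1.6  5. ]
```

```bash
for i in 1 2; do python3 -m crank '[{"dp":[-0.7,0,14],"roll":-0.1,"gripper":150},{"dp":[-2.8,0,27.8],"roll":-0.2,"gripper":150},{"dp":[-6.3,0,41.4],"roll":-0.3,"gripper":150},{"dp":[-11,0,54.5],"roll":-0.4,"gripper":150},{"dp":[-17,0,67],"roll":-0.5,"gripper":150},{"dp":[-20.2,0,72.5],"roll":-0.545,"gripper":150}]'>/dev/null; python3 -c "
from h import *
f()"; done
for i in 1 2 3 4 5; do python3 -m crank '[{"dp":[-0.1,0,-4.2],"roll":0.03,"gripper":150},{"dp":[-0.2,0,-8.4],"roll":0.06,"gripper":150},{"dp":[-0.6,0,-12.6],"roll":0.09,"gripper":150}]' >/dev/null; python3 -c "
from h import *
f()"; done
```

```text
t 17.7 bearing 0.041 r 140.0 z 99.0 za 0.044 Ftool [ 2.2 -0.8 -3. ]
t 18.2 bearing 0.588 r 139.5 z 99.0 za 0.589 Ftool [ 0.7 -0.3 -3. ]
t 18.45 bearing 0.492 r 139.1 z 99.0 za 0.493 Ftool [-0.4  1.9  1.3]
t 18.7 bearing 0.401 r 139.0 z 99.0 za 0.403 Ftool [-0.8  2.3  2.2]
t 18.95 bearing 0.31 r 139.1 z 99.1 za 0.313 Ftool [-1.3 -0.3  0.3]
t 19.2 bearing 0.22 r 139.2 z 99.2 za 0.223 Ftool [-1.3 -0.5  3.1]
t 19.45 bearing 0.132 r 139.0 z 99.2 za 0.133 Ftool [-3.   3.1  4.4]
```

```bash
for i in 1 2 3 4 ; do python3 -m crank '[{"dp":[-0.1,0,-4.2],"roll":0.03,"gripper":150},{"dp":[-0.2,0,-8.4],"roll":0.06,"gripper":150},{"dp":[-0.6,0,-12.6],"roll":0.09,"gripper":150}]' >/dev/null; python3 -c "
from h import *
f()"; done
```

```text
t 19.7 bearing 0.043 r 138.9 z 99.2 za 0.043 Ftool [-3.9  2.7  5.6]
t 19.95 bearing -0.046 r 139.0 z 99.3 za -0.047 Ftool [-4.4  2.7  6.5]
t 20.2 bearing -0.136 r 139.2 z 99.3 za -0.137 Ftool [-4.8  2.7  7.1]
t 20.45 bearing -0.224 r 139.2 z 99.4 za -0.227 Ftool [-4.8  3.   7.1]
```

The screw is bearing on the foot and the force is rising. Smaller steps now.

```bash
for i in 1 2 ; do python3 -m crank '[{"dp":[0,0,-3.5],"roll":0.025,"gripper":150},{"dp":[-0.2,0,-7],"roll":0.05,"gripper":150}]' >/dev/null; python3 -c "
from h import *
f()"; done
```

```text
t 20.62 bearing -0.273 r 139.3 z 99.5 za -0.277 Ftool [-6.   3.   8.8]
t 20.78 bearing -0.323 r 139.3 z 99.5 za -0.327 Ftool [-5.2  3.   8.8]
```

```bash
python3 -m crank '[{"dp":[0,0,-3],"roll":0.021,"gripper":150},{"dp":[-0.1,0,-6],"roll":0.043,"gripper":150}]' >/dev/null; python3 -c "
from h import *
f()"
```

```text
t 20.95 bearing -0.365 r 139.4 z 99.5 za -0.37 Ftool [-3.3  3.1  8.9]
```

```bash
python3 -m crank '[{"dp":[0,0,-3],"roll":0.021,"gripper":150},{"dp":[-0.1,0,-6],"roll":0.043,"gripper":150}]' >/dev/null; python3 -c "
from h import *
f()"
```

```text
t 21.12 bearing -0.406 r 139.4 z 99.6 za -0.413 Ftool [-5.1  2.3 10.1]
```

That reads 10.1 N while moving. Ease off to the middle of the play, open, and lift away.

```bash
python3 -m crank '[{"dp":[0,0,3],"roll":0,"gripper":150},{"dp":[0,0,5],"roll":0,"gripper":130},{"dp":[0,0,5],"roll":0,"gripper":100},{"dp":[0,0,5],"roll":0,"gripper":100}]' >/dev/null; python3 -c "
from h import *
f()"
python3 -m crank '[{"dp":[0,-15,5],"roll":0,"gripper":100},{"dp":[0,-45,5],"roll":0,"gripper":100},{"dp":[0,-85,5],"roll":0,"gripper":100},{"dp":[30,-120,5],"roll":0,"gripper":100},{"dp":[60,-130,5],"roll":0,"gripper":100},{"dp":[60,-130,5],"roll":0,"gripper":100},{"dp":[60,-130,5],"roll":0,"gripper":100},{"dp":[60,-130,5],"roll":0,"gripper":100}]' 
python3 - <<'E'
from h import *
f()
S=eyes.capture('scene');save(S,'end.png')
E
```

```text
t 21.45 bearing -0.382 r 140.2 z 98.5 za -0.409 Ftool [ 0.8  0.5 -0.1]
time_s: 22.12
eef_pos: [504.5, -140.6, 227.6]
ee_rot: [0.388, -0.389, 0.591, -0.59]
force: [-0.2, 0.4, -0.1]
grip_width: 0.606
t 22.12 bearing -0.366 r 199.8 z 227.6 za -0.408 Ftool [-0.3  0.1 -0.4]
```

View pics/end.png

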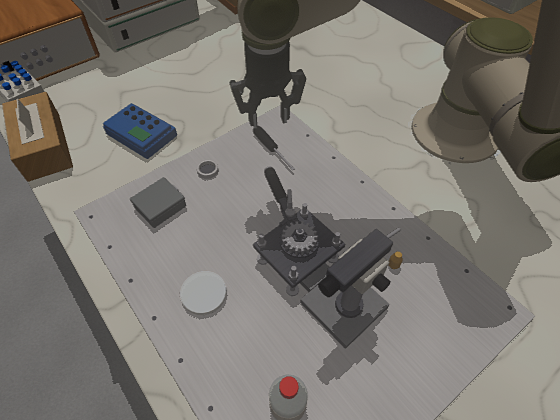

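The gripper is clear of the handle, now at about (277,190). The stand, at (350,290), and all the bystanders look the same as in the first picture. Handing in.

```bash
python3 -c "
from h import *
print(ctrl.finish_job())"
```

```text
the job is handed in; nothing more can be done
None
```

The clamp is tightened on the stand's foot and the job is handed in, at about 22 s of the 72 s allowed. No verdict is reported.

- **Lever:** I pushed the thumb lever over with closed fingertips until the handle itself began to move, so the lever was on its tightening stop. A picture showed the fin on the clockwise side of the handle.
- **Screw:** I straddled the grip and worked the handle. It took four clockwise strokes, turning free at about 3–4 N until contact partway through the fourth. The force across the handle then climbed from about 4 N to 10.1 N while moving, and I stopped there.
- **Let go:** I backed off and lifted clear; the wrist force read about 0 N.
- **Last picture:** The stand and bystanders look unmoved and the gripper is clear. I judged that by eye and did not measure how far anything moved.

**Uncertain points:**
- The force readings are noisy by about 1 N, so the clamp force of roughly 100 N is inferred from the push at the grip.
- While tightening there was also 3–6 N along the bar and about 3 N vertical, which I put down to friction and did not count.
- I did not measure the lever angle as a number.

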